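Close the caramel frame with the bar that fits

TASK

The bar lying loose in the open side of the caramel frame is too short: pick it out and lay it in the black tray. Then find on the sloping rack the one bar that closes that side - it just spans between the two side rails and is as high as they are - and lay it there, its outer face flush with the rails' ends, its top level with theirs. Set both bars down gently, without dropping them or pressing hard on the marble, do not shove the frame, and leave the other bars and the things standing around where they are.

Things in the scene. Friction and masses are not known exactly. Their poses are not given: they have to be found in the camera images.
- frame: Loose three-sided aluminium frame, 0.9 kg, lying on the marble slab: two side rails 150 mm long (along its x, from -75 to +75 mm; 12 mm thick, 24 mm high, centred at y = +/-85 mm) joined by a back rail at x = +69 mm. The side at -x, towards the robot, is open; clear width between the side rails 158 mm. Origin: centre of the frame, on its underside (= top of the slab); z up.
- gap (a point): The place for the closing bar in the frame's open side: where the bar's centre belongs, at x = -67 mm, y = 0, 12 mm above the slab. Axes as the frame's; the closing bar lies along y.
- bar_fit_mid (a point): The bar that fits: square-edged bare aluminium bar 150 mm long, 16 mm wide, 24 mm high, on the sloping rack at the start. The point is the bar's very centre; x along its length, y across its width, z along its height (out of the slope at the start). Both ends are alike.
- bar_short_mid (a point): Look-alike, too short: square-edged bare aluminium bar 128 mm long, 16 mm wide, 24 mm high, on the sloping rack at the start. The point is the bar's very centre; x along its length, y across its width, z along its height (out of the slope at the start). Both ends are alike.
- bar_long_mid (a point): Look-alike, too long: square-edged bare aluminium bar 174 mm long, 16 mm wide, 24 mm high, on the sloping rack at the start. The point is the bar's very centre; x along its length, y across its width, z along its height (out of the slope at the start). Both ends are alike.
- bar_low_mid (a point): Look-alike, right length but too low: square-edged bare aluminium bar 150 mm long, 16 mm wide, 14 mm high, on the sloping rack at the start. The point is the bar's very centre; x along its length, y across its width, z along its height (out of the slope at the start). Both ends are alike.
- bar_fit: The bar that fits again; origin at the underside of the end that starts lowest on the rack, axes as at its centre point. The other rack bars' bodies have their origin likewise.
- bar_short: The 128 mm look-alike.
- bar_long: The 174 mm look-alike.
- bar_low: The 14 mm high look-alike.
- bar_wrong_mid (a point): Centre of the bar that lies loose and askew in the frame's open side at the start: aluminium, 108 mm long (along its y), 16 mm wide (x), 24 mm high (z up).
- bar_wrong: The same bar; origin at the centre of its underside.
- rack: Fixed rack: grey sloping board 212 mm wide (y), rising 35 degrees from horizontal along its +x, to the robot's left; low edge, facing the slab's side, 20 mm above the table, high edge 130 mm. Four bars lie on it along the slope, 52 mm apart centre to centre, low ends against an 18 mm lip. Origin: centre of the footprint (160 mm along x), on the table.
- slab: Fixed white marble slab 220 x 220 mm, 20 mm thick, under the frame. Origin: centre of its underside.
- tray: Fixed black open tray, 200 (x) x 150 (y) mm, 26 mm high, walls 4 mm, floor about 5 mm thick. Origin: centre of its underside.
- canister: Bystander: steel can, 60 mm across, 120 mm high, origin at its base.
- jar: Bystander: amber jar, 84 mm across, 150 mm high, origin at its base.
- bowl: Bystander: steel bowl, 110 mm across, 60 mm high, origin at its base.
Things that resemble listed ones, but are neither listed nor needed, are in the scene too. What is shaped like the bar_fit but red or turquoise is not meant.

How it is judged (in metres and radians):
On the way:
1. the too-short bar lies in the black tray (x of bar_wrong_mid in the frame of tray between -0.09 and 0.09 m and y of bar_wrong_mid in the frame of tray between -0.065 and 0.065 m and z of bar_wrong_mid in the frame of tray between 0 and 0.026 m and linear speed of bar_wrong below 0.01 m/s), for 0.2 s.
At the end, for the whole second after the job is handed in: The 150 x 24 mm bar lies on the slab between the two side rails: its centre within 7 mm of its place along and across the rails and 3 mm in height, square within 0.07 rad and upright within 0.06 rad; the too-short bar lies in the tray; both and the frame at rest (all of step 1 and x of bar_fit_mid in the frame of gap between -0.007 and 0.007 m and y of bar_fit_mid in the frame of gap between -0.007 and 0.007 m and z of bar_fit_mid in the frame of gap between -0.003 and 0.003 m and angle between the x axis of bar_fit_mid and the y axis of gap, either way round below 0.07 rad and angle between the z axis of bar_fit_mid and the z axis of gap, either way round below 0.06 rad and linear speed of each of bar_fit, frame below 0.01 m/s); the robot touches nothing.
It fails at once if the frame is shoved more than 12 mm (distance of frame from where it was at the start of the episode above 0.012 m).
It fails at once if a bar strikes or is pressed on the marble with more than 70 N (contact force between any of bar_fit, bar_wrong and slab above 70 N).
It fails at once if a bar is dropped or flung into its place (faster than 0.4 m/s within about 30 mm of lying there) ((linear speed of bar_fit above 0.4 m/s and horizontal distance between bar_fit_mid and gap below 0.06 m and z of bar_fit_mid in the frame of gap below 0.03 m) or (linear speed of bar_wrong above 0.4 m/s and horizontal distance between bar_wrong_mid and tray below 0.11 m and z of bar_wrong_mid in the frame of tray below 0.045 m)).
It fails at once if one of the other rack bars is moved more than 20 mm (distance of any of bar_short, bar_long, bar_low from where it was at the start of the episode above 0.02 m).
It fails at once if a bystander is moved more than 20 mm (distance of any of canister, jar, bowl from where it was at the start of the episode above 0.02 m).
It also fails if it takes over 58 s, if anything falls off the work surface, if the arm or the gripper's body presses on something with over 40 N, if the wrist force passes 120 N, or if a joint passes its speed limit or range.

ROBOT

A 6-joint arm with a two-finger parallel gripper is mounted at the origin on the work surface. World frame = base frame: x ahead of the robot, y to its left, z up, the work surface at z = 0. Lengths are in mm, angles in rad, forces in N, time in s.
With the tool pointing down it reaches from about 350 to 775 mm from the base axis. Payload 7.3 kg.
Tool frame: the origin (TCP) lies midway between the tips of the shut fingers; the grasp point (between the pads) lies 19 mm behind it; z points along the fingers, y is the line along which they close (so a half turn about z gives the same grasp; the last joint's range is limited). The gripper opens to 92 mm and grips with 3 to 60 N. Pads are 19 mm wide; open, the fingers measure 130 mm over their backs; the gripper's body (75 mm by 190 mm) begins 47 mm behind the grasp point.
Start: joints at [-1.269, 0.342, 1.524, -0, 1.275, -0.146], TCP at [227.34, -473.245, 226.741] pointing down, gripper open.
Joint ranges: [-2.53, 2.53], [-0.77, 2.02], [0.04, 2.7], [-1, 4.14], [0.28, 2.66], [-3.11, 3.11]. Speed limits (rad/s): [2.57, 2.57, 3.14, 3.14, 3.14, 3.14].

INTERFACE

Orientations are given as [roll, pitch, yaw] about the fixed x, y, z axes, in that order (R = Rz(yaw) Ry(pitch) Rx(roll)).
In Python, from plant import bot gives the robot as it stands.
- The arm moves only by the tool servo_tool, never from a script. Its argument "deltas" is a list of rows, each a list of 2 entries, a list of its own where there are three numbers: the shift along the tool's x, y, z in m, then the turn, a rotation vector about the tool's x, y, z in degrees. A call has 1 to 20 rows; each row shifts and turns the commanded pose from where the row before left it, along the tool's axes as they then stand; what a row does not reach is not made up. A row lasts 1/8 s, in which the tool goes at most 62.5 mm and 10.7 degrees, less where a joint would pass 70% of its speed; a pose out of reach is approached as far as the arm can. A call with a gripper value outside its range is refused whole. "fingers" is the opening, from 0 (shut) to 1 (fully open), set as the call begins (left out, the last holds). The fingers move at their own pace and stop on an object; the grip force is fixed at half the most. Time passes only in rows, so rows that do not move let the fingers close. It gives the time, the measured TCP pose, the force, the opening and the grip force at its end, in the units of the state.
- bot.get_obs(): the state, without advancing time (a new reading comes with each control period).
- bot.capture(name): name is "scene" or "side" or "wrist"; returns the picture (384x512x3 uint8, red, green, blue); there is no depth.
- bot.camera_model(name): a dict with "mtx" (3x3 intrinsics, pixels), "dist" ([k1, k2, p1, p2, k3] as OpenCV has them; the pictures are not rectified), "xyz" and "rotation" of the camera in the world. Camera axes: x right, y down, z forward; pixel columns grow to the right and rows downward; lengths in mm; the calibration is good to about 2 mm. A picture is of the moment at which its call begins: read the wrist's pose just before it. camera_model takes no time and is no camera call; for the wrist camera it gives the pose at the moment of the call.
- bot.close_job(): hands the job in; it is judged then, once.
The state is a dict: "time": time; "joint_positions": joint angles; "dq": joint speeds; "tau": joint torques, N m; "tool_pos": TCP position; "tcp_rot": TCP orientation; "contact_force": force on the tool from outside, world axes, zero at the start; "moment": the same for the moment, N m; "grip_width": finger opening in mm; "finger_force": force on a finger pad.
Only numpy, scipy, OpenCV 4.12 (cv2) and the standard library are available. Lean on these libraries where they do the work, as an engineer would, in place of code of your own. Each camera call takes 0.05 s, during which the arm holds its last target. There are 200 camera calls.

## Working session

There is one attempt and no reset: what is moved stays moved. The work goes in short steps, Python scripts to look and compute and a tool call to move; the robot and the scene stay as the last step left them, time stands still between calls to the robot, and variables do not carry over. Pictures are saved under pics/ and viewed, at most 10 in all, crops included, and the job is handed in when it is done.

Besides the shell and the picture viewer there is one more tool, called after ">>>" in YAML: its name, and indented under it one key for each argument. servo_tool: Moves the arm, as the interface text tells. Its arguments: {"type":"object","properties":{"deltas":{"type":"array"},"fingers":{"type":"number"}},"required":["deltas"]}

```bash
mkdir -p pics; cat > h.py <<'E'
from plant import bot
import numpy as np, cv2
from scipy.spatial.transform import Rotation as R
def cam(n):
    m=bot.camera_model(n); return np.array(m["mtx"],float),np.array(m["dist"],float),np.array(m["xyz"],float),m["rotation"]
def rot(r):
    r=np.array(r,float); return r if r.shape==(3,3) else R.from_euler("xyz",r).as_matrix()
def ray(n,uv,c=None):
    K,d,p,r=c or cam(n); q=cv2.undistortPoints(np.array(uv,float).reshape(-1,1,2),K,d)[:,0]
    return p,np.c_[q,np.ones(len(q))]@rot(r).T
def onz(n,uv,z,c=None):
    p,v=ray(n,uv,c); return p+v*((z-p[2])/v[:,2])[:,None]
def proj(n,X,c=None):
    K,d,p,r=c or cam(n); M=rot(r).T
    return cv2.projectPoints(np.array(X,float).reshape(-1,3),cv2.Rodrigues(M)[0],-M@p,K,d)[0][:,0]
E
python3 - <<'E'
from h import *
for n in("scene","side","wrist"):
    print(n,cam(n)); cv2.imwrite(f"pics/{n}0.png",bot.capture(n)[...,::-1])
o=bot.get_obs();print(o["time"],o["tool_pos"],o["tcp_rot"],o["grip_width"])
a=[cv2.imread(f"pics/{n}0.png") for n in("scene","side")]
for n,i in zip("ab",a): cv2.imwrite(f"pics/{n}0.png",cv2.resize(i,(800,600),interpolation=cv2.INTER_CUBIC))
E
```

```text
scene (array([[412.83994121,   0.        , 253.05901093],
       [  0.        , 412.83994121, 192.84165531],
       [  0.        ,   0.        ,   1.        ]]), array([0.02200355, 0.        , 0.        , 0.        , 0.        ]), array([1204.74138522,  399.90171544,  976.4250041 ]), array([-2.4549455 , -0.00262228,  2.1288858 ]))
side (array([[369.02434719,   0.        , 254.83251289],
       [  0.        , 369.02434719, 191.52412303],
       [  0.        ,   0.        ,   1.        ]]), array([-0.05977912,  0.        ,  0.        ,  0.        ,  0.        ]), array([ 380.89321986, -602.19810354,  815.04912795]), array([-2.4296006 , -0.00844773, -0.32261907]))
wrist (array([[329.96812311,   0.        , 254.34473936],
       [  0.        , 329.96812311, 188.13007534],
       [  0.        ,   0.        ,   1.        ]]), array([-0.07626346,  0.        ,  0.        ,  0.        ,  0.        ]), array([ 298.7866774 , -438.18777198,  384.20720985]), array([ 2.85054571e+00,  1.59331766e-03, -1.12296092e+00]))
0.15 [ 227.24397933 -472.95367593  226.21776633] [-3.14047493e+00 -1.56416991e-04  4.47764020e-01] 91.90918472084105
```

View pics/a0.png

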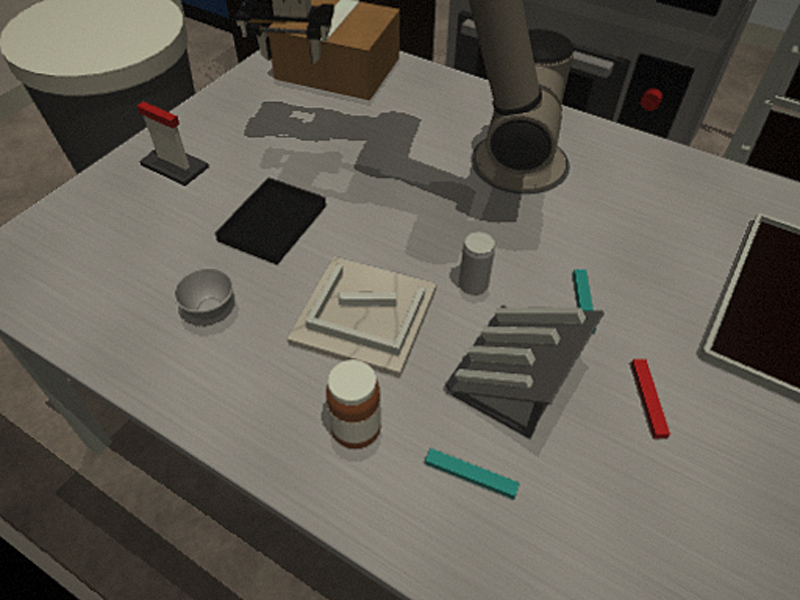

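View pics/b0.png

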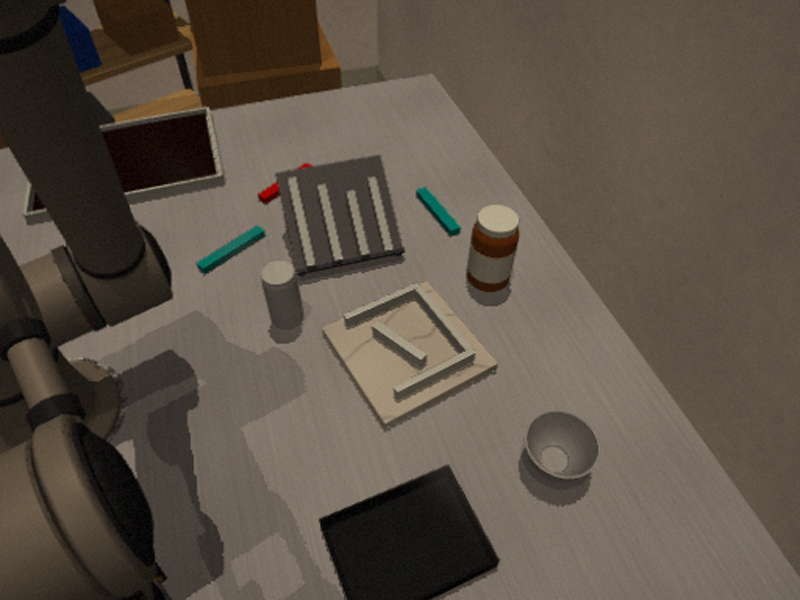

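The scene view shows the frame at (365,310), with the wrong bar inside it at (368,298). The rack is at (525,360) and the black tray at (270,220). In the side view the rack bars, left to right, are at x≈300 (longest), 330, 358 (shortest) and 381. Bars 2 and 4 are the two possible matches, the fit bar and the low bar. Red and turquoise bars lie on the table, and there is a grey-rimmed tray that I don't want. Next I'll take a close crop of both views.

```bash
python3 - <<'E'
import cv2,numpy as np
s=cv2.imread("pics/scene0.png");d=cv2.imread("pics/side0.png")
def c(i,x,y,w,h,k,g=1.5): return cv2.resize(np.clip(i[y:y+h,x:x+w]*g,0,255).astype('uint8'),None,fx=k,fy=k,interpolation=cv2.INTER_CUBIC)
# rack: scene orig (280,190) 110x90, side (172,95) 90x85 ; frame side (200,175) 125x100, scene (180,160)110x80
a=np.zeros((600,800,3),'uint8')
def put(im,x,y): a[y:y+im.shape[0],x:x+im.shape[1]]=im
put(c(s,280,190,110,75,3.6),0,0); put(c(d,172,95,100,83,3.6),400,0)
put(c(s,180,160,105,80,3.6),0,300); put(c(d,202,177,120,83,3.2),400,300)
cv2.imwrite("pics/m1.png",a)
E
```

```text
(no output)
```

View pics/m1.png

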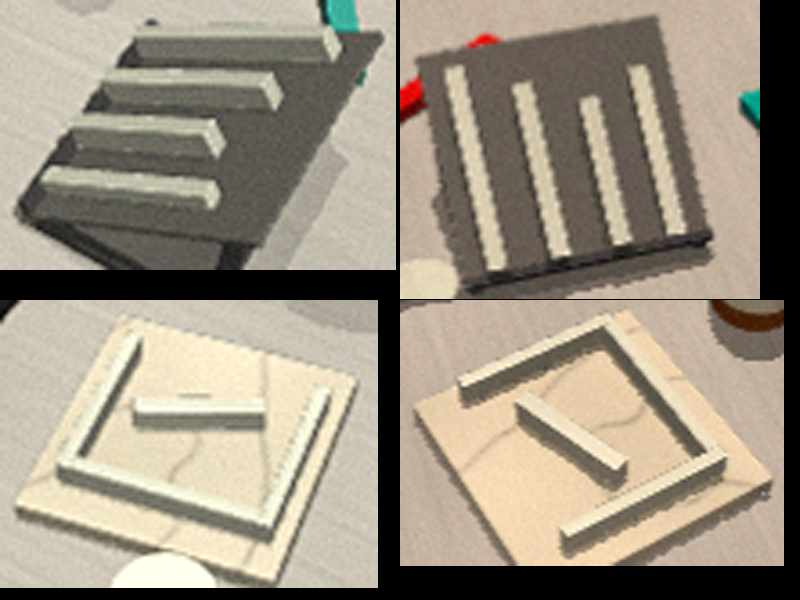

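The top-left crop settles it. The bottom bar (bar 4) is visibly lower, the top one is longest, and the third is short. So bar 2 is the fit bar: scene crop (190,85), side crop (541,170). Now I'll fit the poses.

```bash
cat > fit.py <<'E'
from h import *
from scipy.optimize import least_squares
S,D=cam("scene"),cam("side")
def px(p,ox,oy,k,x0,y0): return (np.array(p,float)-[ox,oy]+.5)/k-.5+[x0,y0]
Rz=lambda a:R.from_euler("z",a).as_matrix()
def fit(f,obs,x0):
    r=least_squares(lambda q:np.concatenate([(proj(None,f(q,P),c)-u).ravel() for c,P,u in obs]),x0,x_scale=[10]*(len(x0)-1)+[.05])
    return r.x,np.sqrt(np.mean(r.fun**2))
top=lambda z:(lambda q,P:np.array(P,float)@Rz(q[2]).T+[q[0],q[1],z])
fs=lambda p:px(p,0,300,3.6,180,160); fd=lambda p:px(p,400,300,3.2,202,177)
rs=lambda p:px(p,0,0,3.6,280,190); rd=lambda p:px(p,400,0,3.6,172,95)
fr=fit(top(44),[(D,[[-75,91,0],[75,91,0],[75,-91,0],[-75,-91,0]],fd([(459,381),(606,317),(727,457),(568,538)])),
 (S,[[75,-91,0],[75,91,0],[-75,91,0]],fs([(57,463),(269,526),(332,390)]))],[550,0,0.3])
print("frame",fr)
w=fit(top(44),[(D,[[-8,54,0],[8,54,0],[8,-54,0],[-8,-54,0]],fd([(517,401),(528,392),(627,462),(616,471)])),
 (S,[[8,-54,0],[8,54,0],[-8,54,0],[-8,-54,0]],fs([(134,415),(265,414),(265,400),(134,399)]))],[550,0,0.3]); print("wrong",w)
bar=lambda q,P:np.array(P,float)@(Rz(q[3])@R.from_euler("y",-35,degrees=True).as_matrix()).T+q[:3]
b=fit(bar,[(D,[[75,8,12],[75,-8,12],[-75,8,12],[-75,-8,12]],rd([(513,84),(532,81),(551,258),(570,254)])),
 (S,[[75,-8,12],[75,8,12],[75,-8,-12]],rs([(266,82),(279,73),(271,108)]))],[550,200,80,1.6]); print("fit",b)
t=fit(top(26),[(S,[[-100,-75,0],[-100,75,0],[100,75,0],[100,-75,0]],np.array([(269,179),(326,203),(276,262),(217,237)])/1.5625)],[450,-250,0]); print("tray",t)
print("can",onz(None,[[479/1.5625,240/1.5625]],120,S),onz(None,[[278/1.5625,273/1.5625]],120,D))
print("jar",onz(None,[[353/1.5625,380/1.5625]],150,S))
E
python3 fit.py
```

```text
frame (array([ 5.88699068e+02, -4.87120222e+01,  2.16262490e-01]), np.float64(0.7284686381250723))
wrong (array([ 5.70841040e+02, -5.64050247e+01,  5.38758667e-01]), np.float64(0.5268051040286653))
fit (array([524.61301893, 230.19864146,  73.04760846,   1.53955437]), np.float64(0.7751537960343096))
tray (array([ 4.88985687e+02, -3.51254756e+02,  8.93418159e-02]), np.float64(0.7682957766753582))
can [[400.16047224  83.70642927 120.        ]] [[405.42249125  81.18427873 120.        ]]
jar [[792.76075179  70.02004969 150.        ]]
```

>>> servo_tool:
  deltas:
    - [[0.035,-0.0162,0.0018],[0,0,0]]
    - [[0.035,-0.0162,0.0018],[0,0,0]]
    - [[0.035,-0.0162,0.0018],[0,0,0]]
    - [[0.035,-0.0162,0.0018],[0,0,0]]
    - [[0.035,-0.0162,0.0018],[0,0,0]]
    - [[0.035,-0.0162,0.0018],[0,0,0]]
    - [[0.035,-0.0162,0.0018],[0,0,0]]
    - [[0.035,-0.0162,0.0018],[0,0,0]]
    - [[0.035,-0.0162,0.0018],[0,0,0]]
    - [[0.035,-0.0162,0.0018],[0,0,0]]
    - [[0.035,-0.0162,0.0018],[0,0,0]]
    - [[0.035,-0.0162,0.0018],[0,0,0]]
    - [[0.035,-0.0162,0.0018],[0,0,0]]
    - [[0.035,-0.0162,0.0018],[0,0,0]]
    - [[0,0,0],[0,0,-9.5]]
    - [[0,0,0],[0,0,-9.5]]
    - [[0,0,0],[0,0,-9.5]]
    - [[0,0,0],[0,0,-9.5]]
    - [[0,0,0],[0,0,-9.5]]
    - [[0,0,0],[0,0,-9.5]]
  fingers: 1

```text
time: 2.65
tool_pos: [570.6, -56.6, 201.1]
tcp_rot: [-3.141, -0.0, 1.448]
contact_force: [0.1, -0.7, -0.6]
grip_width: 91.4
finger_force: 0.0
```

>>> servo_tool:
  deltas:
    - [[0,0,0],[0,0,-9.5]]
    - [[0,0,0],[0,0,-9.5]]
    - [[0,0,0],[0,0,-9.5]]
    - [[0,0,0],[0,0,-9.5]]
    - [[0,0,0],[0,0,0]]

```text
time: 3.28
tool_pos: [570.7, -56.6, 201.2]
tcp_rot: [-3.141, -0.0, 2.104]
contact_force: [0.3, -0.5, -0.1]
grip_width: 91.9
finger_force: 0.0
```

```bash
cat >> h.py <<'E'
def togo(pos,Rt):
    o=bot.get_obs(); M=rot(o["tcp_rot"]); 
    print("t",round(o["time"],2),"pos",np.round(o["tool_pos"],1),"rpy",np.round(o["tcp_rot"],3),"w",round(o["grip_width"],1))
    print("shift",np.round(M.T@(np.array(pos)-o["tool_pos"]),1),"turn",np.round(np.degrees(R.from_matrix(M.T@Rt).as_rotvec()),2))
def down(yaw): return R.from_euler("xyz",[np.pi,0,yaw]).as_matrix()
E
python3 - <<'E'
from h import *
c=cam("wrist"); im=bot.capture("wrist")[...,::-1]; cv2.imwrite("pics/w1raw.png",im); np.save("c1.npy",np.array(c,dtype=object),allow_pickle=True)
togo([571,-56,200],down(2.11))
cv2.imwrite("pics/w1.png",cv2.resize(np.clip(im*1.4,0,255).astype('uint8'),(800,600),interpolation=cv2.INTER_CUBIC))
E
```

```text
t 3.33 pos [570.7 -56.6 201.3] rpy [-3.141 -0.     2.102] w 91.9
shift [0.4 0.6 1.3] turn [-0.02 -0.02 -0.44]
```

View pics/w1.png

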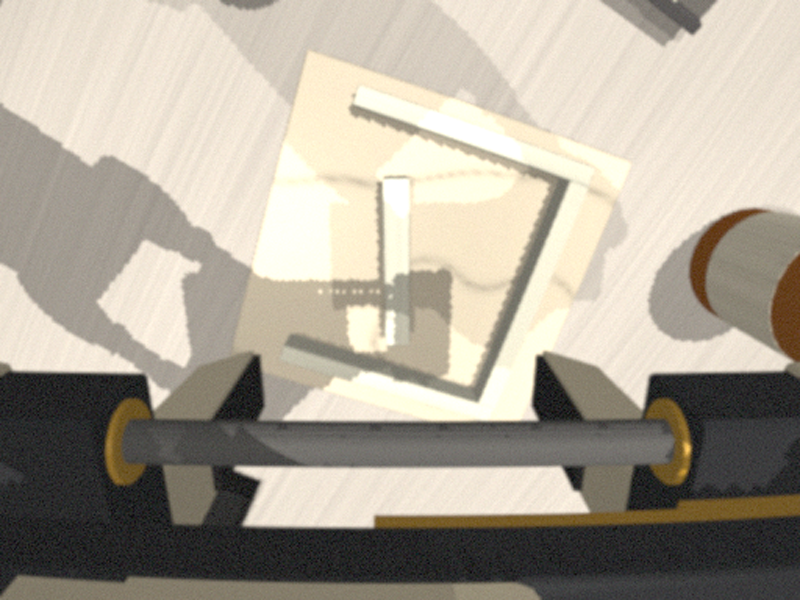

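The wrist view shows the wrong bar from (396,177) to (398,344), with the frame rails around it. The frame corners are at (359,86), (562,177), (480,395) and (281,357).

```bash
cat > f2.py <<'E'
from fit import *
W=tuple(np.load("c1.npy",allow_pickle=True)); k=lambda p:(np.array(p,float)+.5)/1.5625-.5
w2=fit(top(44),[(W,[[-8,54,0],[8,54,0],[8,-54,0],[-8,-54,0]],k([(383,177),(409,177),(410,344),(386,344)]))],w[0]);print("wrongW",w2)
f2=fit(top(44),[(W,[[-75,91,0],[-75,79,0],[63,79,0],[63,-79,0],[-75,-91,0]],k([(359,86),(353,103),(563,177),(481,396),(281,357)]))],fr[0]);print("frameW",f2)
E
python3 f2.py
python3 -c "
from h import *
togo([570.7,-56.6,25],down(0.539+1.5708))"
```

```text
frame (array([ 5.88699068e+02, -4.87120222e+01,  2.16262490e-01]), np.float64(0.7284686381250723))
wrong (array([ 5.70841040e+02, -5.64050247e+01,  5.38758667e-01]), np.float64(0.5268051040286653))
fit (array([524.61301893, 230.19864146,  73.04760846,   1.53955437]), np.float64(0.7751537960343096))
tray (array([ 4.88985687e+02, -3.51254756e+02,  8.93418159e-02]), np.float64(0.7682957766753582))
can [[400.16047224  83.70642927 120.        ]] [[405.42249125  81.18427873 120.        ]]
jar [[792.76075179  70.02004969 150.        ]]
wrongW (array([ 5.70311768e+02, -5.31282045e+01,  5.44682389e-01]), np.float64(0.17854646376495298))
frameW (array([ 5.88872138e+02, -4.38220741e+01,  2.26688454e-01]), np.float64(2.1489863887658704))
t 3.33 pos [570.7 -56.6 201.3] rpy [-3.141 -0.     2.102] w 91.9
shift [-0.000e+00  1.000e-01  1.763e+02] turn [-0.02 -0.02 -0.42]
```

>>> servo_tool:
  deltas:
    - [[0.001,0,0.02],[0,0,-0.5]]
    - [[0,0,0.02],[0,0,0]]
    - [[0,0,0.02],[0,0,0]]
    - [[0,0,0.02],[0,0,0]]
    - [[0,0,0.02],[0,0,0]]
    - [[0,0,0.02],[0,0,0]]
    - [[0,0,0.02],[0,0,0]]
    - [[0,0,0.018],[0,0,0]]
    - [[0,0,0.009],[0,0,0]]
    - [[0,0,0.006],[0,0,0]]
    - [[0,0,0.003],[0,0,0]]
    - [[0,0,0],[0,0,0]]
  fingers: 0.6

```text
time: 4.82
tool_pos: [570.5, -55.9, 25.7]
tcp_rot: [3.141, 0.0, 2.114]
contact_force: [-0.0, 0.3, 0.7]
grip_width: 55.0
finger_force: 0.0
```

>>> servo_tool:
  deltas:
    - [[0,0,0],[0,0,0]]
    - [[0,0,0],[0,0,0]]
    - [[0,0,0],[0,0,0]]
    - [[0,0,0],[0,0,0]]
    - [[0,0,0],[0,0,0]]
    - [[0,0,0],[0,0,0]]
    - [[0,0,0],[0,0,0]]
    - [[0,0,0],[0,0,0]]
  fingers: 0

```text
time: 5.82
tool_pos: [570.3, -55.8, 25.6]
tcp_rot: [-3.142, 0.0, 2.115]
contact_force: [-1.4, 0.1, 1.4]
grip_width: 15.8
finger_force: 30.0
```

>>> servo_tool:
  deltas:
    - [[0,0,-0.005],[0,0,0]]
    - [[0,0,-0.01],[0,0,0]]
    - [[0,0,-0.02],[0,0,0]]
    - [[0,0,-0.025],[0,0,0]]
    - [[0,0,-0.025],[0,0,0]]
    - [[0,0,-0.015],[0,0,0]]
    - [[-0.021,-0.0222,0],[0,0,0]]
    - [[-0.021,-0.0222,0],[0,0,0]]
    - [[-0.021,-0.0222,0],[0,0,0]]
    - [[-0.021,-0.0222,0],[0,0,0]]
    - [[-0.021,-0.0222,0],[0,0,0]]
    - [[-0.021,-0.0222,0],[0,0,0]]
    - [[-0.021,-0.0222,0],[0,0,0]]
    - [[-0.021,-0.0222,0],[0,0,0]]
    - [[-0.021,-0.0222,0],[0,0,0]]
    - [[-0.021,-0.0222,0],[0,0,0]]
    - [[0,0,0],[0,0,8]]
    - [[0,0,0],[0,0,9]]
    - [[0,0,0],[0,0,9]]
    - [[0,0,0],[0,0,0]]

```text
time: 8.32
tool_pos: [488.8, -350.3, 125.5]
tcp_rot: [-3.141, -0.0, 1.662]
contact_force: [-0.3, 0.3, -2.2]
grip_width: 15.7
finger_force: 30.0
```

```bash
python3 - <<'E'
from h import *
c=cam("wrist"); im=bot.capture("wrist")[...,::-1]; s=bot.capture("side")[...,::-1]
togo([489,-351,13],down(1.66))
a=np.zeros((400,800,3),'uint8'); a[:300,:400]=cv2.resize(im,(400,300)); 
a[:,400:]=cv2.resize(s[184:384,180:380],(400,400))
cv2.imwrite("pics/p1.png",np.clip(a*1.4,0,255).astype('uint8'))
E
```

```text
t 8.43 pos [ 488.9 -350.3  125.5] rpy [-3.141 -0.     1.664] w 15.9
shift [ -0.7   0.  112.5] turn [-0.01 -0.    0.23]
```

View pics/p1.png

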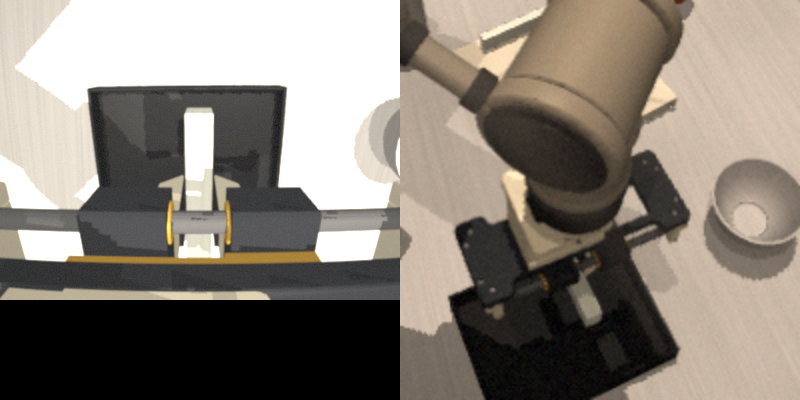

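The wrist and side views show the held bar centred over the black tray, with clearance on all sides. I'm lowering it now.

>>> servo_tool:
  deltas:
    - [[0,0,0.015],[0,0,0]]
    - [[0,0,0.02],[0,0,0]]
    - [[0,0,0.02],[0,0,0]]
    - [[0,0,0.02],[0,0,0]]
    - [[0,0,0.015],[0,0,0]]
    - [[0,0,0.01],[0,0,0]]
    - [[0,0,0.006],[0,0,0]]
    - [[0,0,0.004],[0,0,0]]
    - [[0,0,0.0015],[0,0,0]]
    - [[0,0,0.001],[0,0,0]]
    - [[0,0,0],[0,0,0]]

```text
time: 9.8
tool_pos: [489.1, -350.5, 13.3]
tcp_rot: [3.141, 0.0, 1.661]
contact_force: [-0.3, 0.1, -1.1]
grip_width: 15.5
finger_force: 30.0
```

>>> servo_tool:
  deltas:
    - [[0,0,0.001],[0,0,0]]
    - [[0,0,0.001],[0,0,0]]
    - [[0,0,0],[0,0,0]]

```text
time: 10.18
tool_pos: [488.9, -350.3, 10.9]
tcp_rot: [-3.141, -0.0, 1.661]
contact_force: [0.6, 0.4, -1.3]
grip_width: 15.8
finger_force: 30.0
```

>>> servo_tool:
  deltas:
    - [[0,0,0],[0,0,0]]
    - [[0,0,0],[0,0,0]]
    - [[0,0,0],[0,0,0]]
    - [[0,0,0],[0,0,0]]
  fingers: 0.5

```text
time: 10.68
tool_pos: [489.0, -350.4, 11.1]
tcp_rot: [3.141, 0.0, 1.661]
contact_force: [-0.7, 0.3, -1.0]
grip_width: 45.3
finger_force: 0.0
```

>>> servo_tool:
  deltas:
    - [[0,0,-0.01],[0,0,0]]
    - [[0,0,-0.03],[0,0,0]]
    - [[0,0,-0.04],[0,0,0]]
    - [[0,0,-0.04],[0,0,0]]
    - [[0,0,-0.04],[0,0,0]]
    - [[0,0,-0.04],[0,0,0]]
    - [[0,0,-0.03],[0,0,0]]
    - [[0,0,0],[0,0,0]]

```text
time: 11.68
tool_pos: [489.8, -351.1, 244.4]
tcp_rot: [3.137, 0.005, 1.661]
contact_force: [0.6, 0.0, -0.7]
grip_width: 46.0
finger_force: 0.0
```

```bash
python3 - <<'E'
from h import *
# rack view pose: look along slope normal, grasp centre estimate, backed off
m=np.array([524.6,230.2,73.0]); psi=1.54
B=R.from_euler("z",psi).as_matrix()@R.from_euler("y",-35,degrees=True).as_matrix()
Rt=B@np.diag([1,-1,-1.])
n=B[:,2]; print("n",n,"bx",B[:,0])
togo([530,-60,260],down(1.787))
togo(m+n*150,Rt)
E
```

```text
n [-0.01766126 -0.57330446  0.81915204] bx [0.02522289 0.81876363 0.57357644]
t 11.68 pos [ 489.8 -351.1  244.4] rpy [3.137 0.005 1.661] w 46.0
shift [286.2  66.2 -16.7] turn [ 0.23  0.29 -7.23]
t 11.68 pos [ 489.8 -351.1  244.4] rpy [3.137 0.005 1.661] w 46.0
shift [490.6  76.3  46.5] turn [-1.86 35.21  6.79]
```

>>> servo_tool:
  deltas:
    - [[0.02,0.0075,0],[0,0,0]]
    - [[0.033,0.0118,0],[0,0,0]]
    - [[0.033,0.0118,0],[0,0,0]]
    - [[0.033,0.0118,0],[0,0,0]]
    - [[0.033,0.0118,0],[0,0,0]]
    - [[0.033,0.0118,0],[0,0,0]]
    - [[0.033,0.0118,0],[0,0,0]]
    - [[0.025,0.008,0],[0,0,0]]
    - [[0.02,0.006,0],[0,0,0]]
    - [[0,0,0],[0,0,0]]
    - [[0,0,0],[0,0,0]]

```text
time: 13.05
tool_pos: [557.0, -80.4, 240.7]
tcp_rot: [-3.141, 0.0, 1.661]
contact_force: [-0.0, 0.2, 0.6]
grip_width: 45.9
finger_force: 0.0
```

```bash
python3 - <<'E'
from h import *
c=cam("wrist"); im=bot.capture("wrist")[...,::-1]; np.save("c2.npy",np.array(c,dtype=object),allow_pickle=True); cv2.imwrite("pics/w2raw.png",im)
o=bot.get_obs();print(o["time"],o["tool_pos"],o["tcp_rot"])
P=proj("wrist",[[588,-46,44]],c)[0]; print(P)
x=int(np.clip(P[0]-125,0,262)); y=int(np.clip(P[1]-94,0,196)); print(x,y)
cv2.imwrite("pics/w2.png",cv2.resize(im[y:y+188,x:x+250],(800,602),interpolation=cv2.INTER_CUBIC)[:600])
E
```

```text
13.1 [557.05621118 -80.75516935 240.76362382] [-3.14109969e+00  2.23709531e-04  1.66010766e+00]
[284.57076788 135.45097071]
159 41
```

View pics/w2.png

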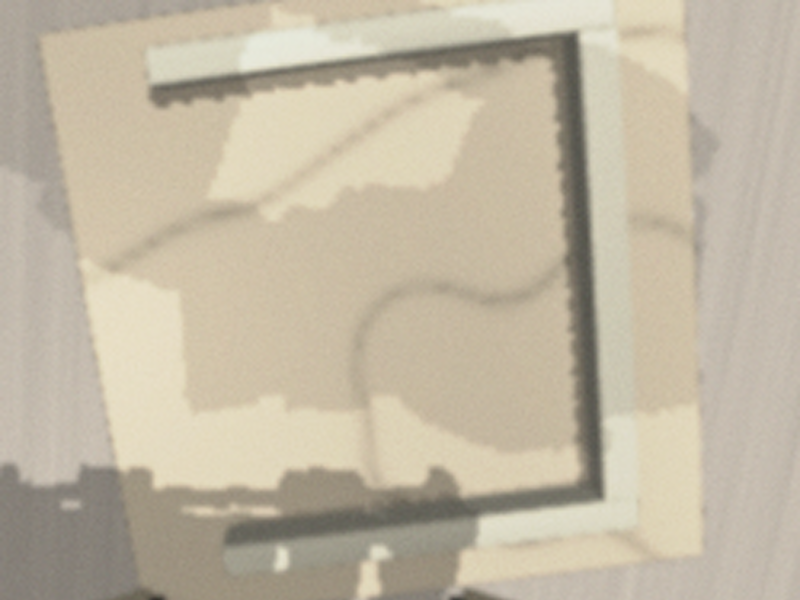

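The wrist view shows the empty frame clearly. Its top corners are at (148,47), (153,87), (577,35), (602,497), (636,528) and (229,544).

```bash
cat > f3.py <<'E'
from fit import *
W=tuple(np.load("c2.npy",allow_pickle=True)); k=lambda p:px(p,0,0,3.2,159,41)
P=[[-75,91,0],[-75,79,0],[63,79,0],[63,-79,0],[75,-91,0],[-75,-79,0],[-75,-91,0]]
U=k([(148,47),(153,87),(577,35),(602,497),(636,528),(230,544),(227,572)])
f3=fit(top(44),[(W,P,U)],fr[0]);print("frameW",f3, np.round((proj(None,top(44)(f3[0],P),W)-U),1).tolist())
x,y,a=f3[0]; print("gap",x-67*np.cos(a),y-67*np.sin(a))
E
python3 f3.py | tail -2
python3 - <<'E'
from h import *
m=np.array([524.6,230.2,73.0]); psi=1.54
B=R.from_euler("z",psi).as_matrix()@R.from_euler("y",-35,degrees=True).as_matrix()
togo(m+B[:,2]*150,B@np.diag([1,-1,-1.]))
E
```

```text
frameW (array([ 5.90000013e+02, -4.49759108e+01,  2.13091840e-01]), np.float64(1.1760715971658455)) [[-0.9, -0.3], [-0.6, -0.6], [1.5, -1.3], [1.3, 1.2], [1.4, 0.1], [-2.5, 0.6], [-0.0, 1.5]]
gap 524.515438030214 -59.145259350242796
t 13.1 pos [557.1 -80.8 240.8] rpy [-3.141  0.     1.66 ] w 45.8
shift [227.2 -14.9  44.8] turn [-2.13 34.97  6.66]
```

>>> servo_tool:
  deltas:
    - [[0.0284,-0.0019,0.0056],[0,0,0]]
    - [[0.0284,-0.0019,0.0056],[0,0,0]]
    - [[0.0284,-0.0019,0.0056],[0,0,0]]
    - [[0.0284,-0.0019,0.0056],[0,0,0]]
    - [[0.0284,-0.0019,0.0056],[0,0,0]]
    - [[0.0284,-0.0019,0.0056],[0,0,0]]
    - [[0.0284,-0.0019,0.0056],[0,0,0]]
    - [[0.0284,-0.0019,0.0056],[0,0,0]]
    - [[0,0,0],[-0.5,8.7,1.7]]
    - [[0,0,0],[-0.5,8.7,1.7]]
    - [[0,0,0],[-0.5,8.7,1.7]]
    - [[0,0,0],[-0.5,8.7,1.7]]
    - [[0,0,0],[0,0,0]]
    - [[0,0,0],[0,0,0]]
  fingers: 0.38

```text
time: 14.85
tool_pos: [522.0, 144.2, 196.4]
tcp_rot: [-3.14, -0.605, 1.537]
contact_force: [-0.1, 0.3, -0.2]
grip_width: 35.0
finger_force: 0.0
```

```bash
python3 - <<'E'
from h import *
c=cam("wrist"); im=bot.capture("wrist")[...,::-1]; np.save("c3.npy",np.array(c,dtype=object),allow_pickle=True); cv2.imwrite("pics/w3raw.png",im)
o=bot.get_obs();print(o["time"],o["tool_pos"],o["tcp_rot"],o["grip_width"])
cv2.imwrite("pics/w3.png",cv2.resize(im,(800,600),interpolation=cv2.INTER_CUBIC))
E
```

```text
14.9 [521.97581072 144.86469363 196.62302177] [-3.14031345 -0.60568318  1.53898657] 34.69597634417064
```

View pics/w3.png

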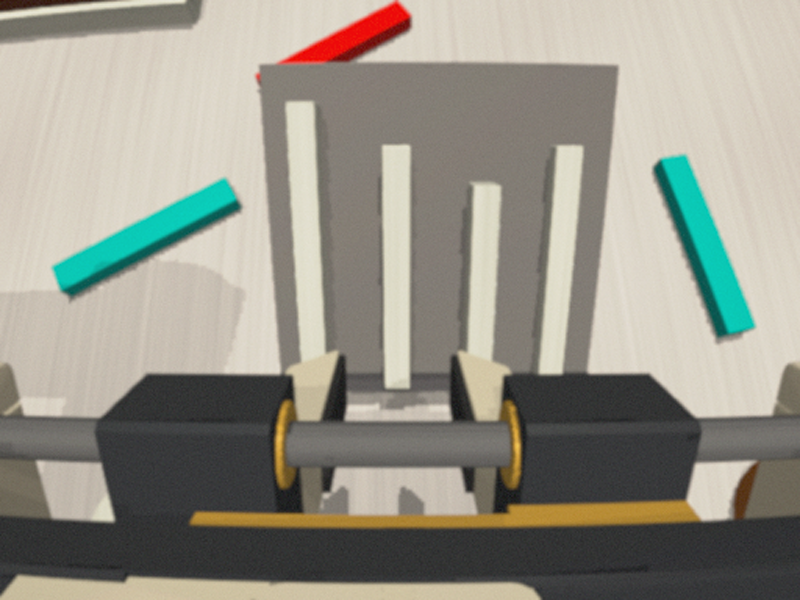

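The rack view shows bar 2's top face running from (382–411,145) to (385–411,388). It is centred between the fingers and matches bar 4 in length.

```bash
cat > f4.py <<'E'
from fit import *
W=tuple(np.load("c3.npy",allow_pickle=True)); k=lambda p:(np.array(p,float)+.5)/1.5625-.5
P=[[75,8,12],[75,-8,12],[-75,-8,12],[-75,8,12]]
U=k([(382,145),(411,145),(411,388),(385,388)])
b4=fit(bar,[(W,P,U)],b[0]);print("barW",b4)
m=b4[0][:3]
B=Rz(b4[0][3])@R.from_euler("y",-35,degrees=True).as_matrix(); Rt=B@np.diag([1,-1,-1.])
b5=fit(bar,[(W,P,U),(D,[[75,8,12],[75,-8,12],[-75,8,12],[-75,-8,12]],rd([(513,84),(532,81),(551,258),(570,254)]))],b[0]);print("barWD",b5)
# low corner triangulation: expected height: low end bottom ~ z
print("low end underside",m-75*B[:,0]-12*B[:,2])
for q in (b4,b5): togo(q[0][:3]-B[:,2]*4,Rt)
E
python3 f4.py | tail -7
```

```text
barW (array([525.78722177, 232.43794798,  71.78371522,   1.54506025]), np.float64(0.17984208656416426))
barWD (array([525.81543122, 232.66979927,  70.98266266,   1.54359442]), np.float64(0.30614926539921844))
low end underside [524.38338404 177.90252753  18.93565797]
t 14.9 pos [522.  144.9 196.6] rpy [-3.14  -0.606  1.539] w 34.7
shift [  1.    1.2 156.5] turn [ 0.13  0.3  -0.29]
t 14.9 pos [522.  144.9 196.6] rpy [-3.14  -0.606  1.539] w 34.7
shift [  0.7   1.2 157.3] turn [ 0.13  0.3  -0.29]
```

>>> servo_tool:
  deltas:
    - [[0.001,0.0012,0.02],[0,0,-0.3]]
    - [[0,0,0.025],[0,0,0]]
    - [[0,0,0.025],[0,0,0]]
    - [[0,0,0.025],[0,0,0]]
    - [[0,0,0.02],[0,0,0]]
    - [[0,0,0.015],[0,0,0]]
    - [[0,0,0.01],[0,0,0]]
    - [[0,0,0.008],[0,0,0]]
    - [[0,0,0.005],[0,0,0]]
    - [[0,0,0.003],[0,0,0]]
    - [[0,0,0],[0,0,0]]

```text
time: 16.27
tool_pos: [525.6, 234.6, 68.7]
tcp_rot: [3.141, -0.608, 1.544]
contact_force: [0.0, 0.6, -0.8]
grip_width: 35.0
finger_force: 0.0
```

```bash
python3 f4.py | tail -4
```

```text
t 16.27 pos [525.6 234.6  68.7] rpy [ 3.141 -0.608  1.544] w 35.0
shift [0.  0.3 0.3] turn [ 0.1   0.17 -0.07]
t 16.27 pos [525.6 234.6  68.7] rpy [ 3.141 -0.608  1.544] w 35.0
shift [-0.2  0.3  1.1] turn [ 0.1   0.17 -0.07]
```

>>> servo_tool:
  deltas:
    - [[0,0,0],[0,0,0]]
    - [[0,0,0],[0,0,0]]
    - [[0,0,0],[0,0,0]]
    - [[0,0,0],[0,0,0]]
    - [[0,0,0],[0,0,0]]
    - [[0,0,0],[0,0,0]]
  fingers: 0

```text
time: 17.02
tool_pos: [525.4, 234.6, 68.9]
tcp_rot: [3.141, -0.608, 1.544]
contact_force: [-2.3, -2.1, 4.0]
grip_width: 15.9
finger_force: 29.9
```

>>> servo_tool:
  deltas:
    - [[0,0,-0.004],[0,0,0]]
    - [[0,0,-0.008],[0,0,0]]
    - [[0,0,-0.016],[0,0,0]]
    - [[0,0,-0.025],[0,0,0]]
    - [[0,0,-0.025],[0,0,0]]
    - [[0,0,-0.025],[0,0,0]]
    - [[0,0,-0.025],[0,0,0]]
    - [[0,0,-0.02],[0,0,0]]
    - [[0,0,-0.01],[0,0,0]]
    - [[0,0,0],[0,-8.7,0]]
    - [[0,0,0],[0,-8.7,0]]
    - [[0,0,0],[0,-8.7,0]]
    - [[0,0,0],[0,-8.7,0]]
    - [[0,0,0],[0,0,-7]]
    - [[0,0,0],[0,0,-6.7]]
    - [[0,0,0],[0,0,0]]
    - [[0,0,0],[0,0,0]]

```text
time: 19.15
tool_pos: [522.8, 144.2, 198.3]
tcp_rot: [3.141, -0.0, 1.78]
contact_force: [-0.1, -0.2, -1.8]
grip_width: 15.3
finger_force: 29.9
```

```bash
sed -i 's/^top=/topz=lambda q,P:np.array(P,float)@Rz(q[3]).T+q[:3]\ntop=/' fit.py; cat >> f3.py <<'E'
g=fit(topz,[(W,P,U)],[x,y,44,a]); print("zfree",g)
togo([524.5,-60,120],down(a+np.pi/2))
E
python3 f3.py | tail -4
```

```text
gap 524.515438030214 -59.145259350242796
zfree (array([ 5.90297201e+02, -4.55025525e+01,  3.90108285e+01,  2.13145495e-01]), np.float64(0.6683465791706442))
t 19.15 pos [522.8 144.2 198.3] rpy [ 3.141 -0.     1.78 ] w 15.3
shift [-200.2  -40.7   78.2] turn [ 0.03 -0.02 -0.24]
```

>>> servo_tool:
  deltas:
    - [[-0.015,-0.003,0],[0,0,0]]
    - [[-0.025,-0.005,0],[0,0,0]]
    - [[-0.025,-0.005,0],[0,0,0]]
    - [[-0.025,-0.005,0],[0,0,0]]
    - [[-0.025,-0.005,0],[0,0,0]]
    - [[-0.025,-0.005,0],[0,0,0]]
    - [[-0.025,-0.005,0],[0,0,0]]
    - [[-0.02,-0.004,0],[0,0,0]]
    - [[-0.015,-0.0037,0],[0,0,0]]
    - [[0,0,0.015],[0,0,-0.2]]
    - [[0,0,0.025],[0,0,0]]
    - [[0,0,0.025],[0,0,0]]
    - [[0,0,0.025],[0,0,0]]
    - [[0,0,0.02],[0,0,0]]
    - [[0,0,0.015],[0,0,0]]
    - [[0,0,0.008],[0,0,0]]
    - [[0,0,0],[0,0,0]]
    - [[0,0,0],[0,0,0]]

```text
time: 21.4
tool_pos: [525.7, -59.7, 65.9]
tcp_rot: [3.139, 0.0, 1.786]
contact_force: [-0.3, -0.4, -0.8]
grip_width: 16.2
finger_force: 29.9
```

```bash
python3 - <<'E'
from h import *
c=cam("wrist"); w=bot.capture("wrist")[...,::-1]; np.save("c4.npy",np.array(c,dtype=object),allow_pickle=True); 
s=bot.capture("side")[...,::-1]; e=bot.capture("scene")[...,::-1]
for n,i in zip("wse",(w,s,e)): cv2.imwrite(f"pics/{n}4raw.png",i)
togo([524.5,-60,30],down(.213+np.pi/2))
a=np.zeros((600,800,3),'uint8')
g=lambda i,x,y,W,H,k:cv2.resize(np.clip(i[y:y+H,x:x+W]*1.3,0,255).astype('uint8'),None,fx=k,fy=k,interpolation=cv2.INTER_CUBIC)
a[:300,:400]=g(s,202,175,125,94,3.2)[:300,:400]; a[:300,400:]=g(e,180,160,111,84,3.6)[:300,:400]
a[300:,:]=g(w,92,100,320,120,2.5)[:300,:800]
cv2.imwrite("pics/m4.png",a)
E
```

```text
t 21.55 pos [525.6 -59.7  65.9] rpy [3.139 0.    1.786] w 15.8
shift [-0.  -1.3 35.9] turn [0.12 0.01 0.12]
```

View pics/m4.png

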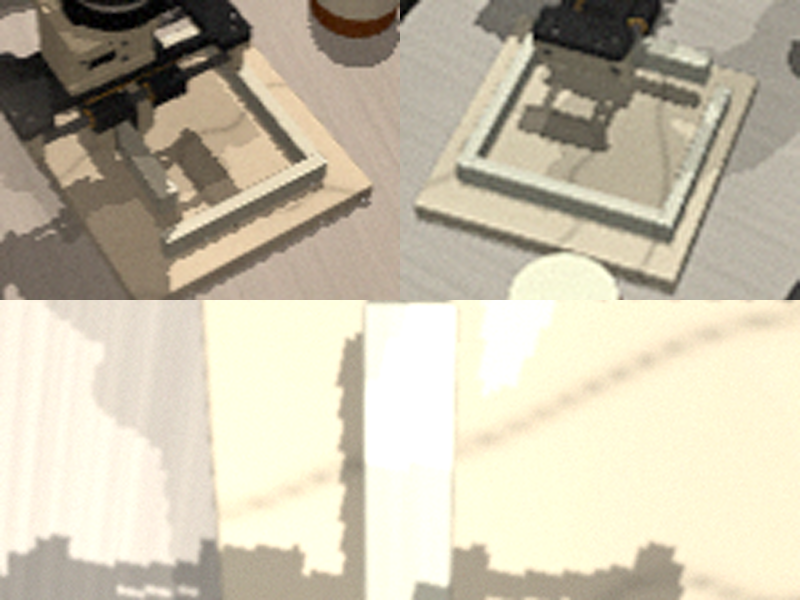

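The side and scene insets show the bar held over the open side of the frame. I need the far end of the bar next to the +y rail, so I'll crop there from the wrist picture.

```bash
python3 - <<'E'
import cv2
w=cv2.imread("pics/w4raw.png"); cv2.imwrite("pics/w4c.png",cv2.resize(w[0:120,200:360],(800,600),interpolation=cv2.INTER_CUBIC))
E
```

```text
(no output)
```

View pics/w4c.png

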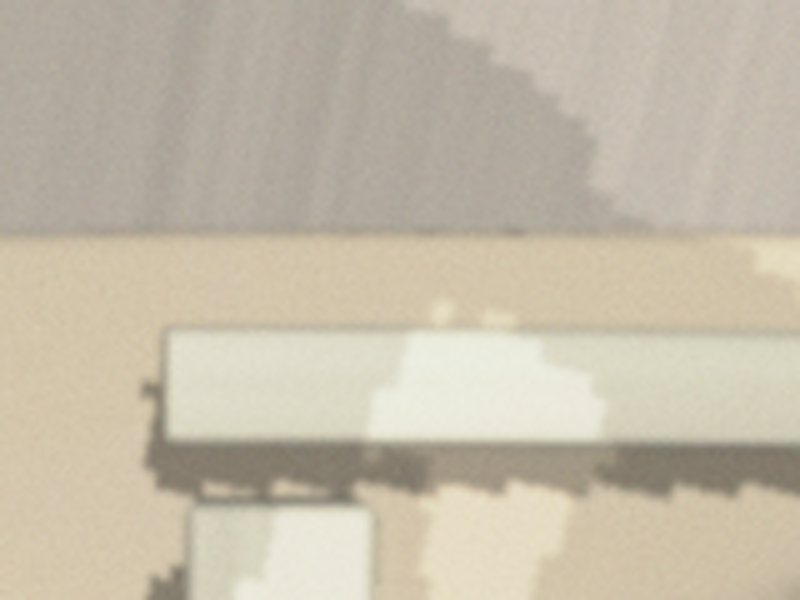

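The crop shows the rail end's top corners at (165,327) and (165,441), and the end of the bar's top face at (190,503) to (372,503). I'll work out the relative offset from these.

```bash
python3 - <<'E'
from h import *
c=tuple(np.load("c4.npy",allow_pickle=True)); k=lambda p:(np.array(p,float)+.5)/5-.5+[200,0]
r=onz(None,k([(165,327),(165,441),(780,443)]),44,c)
T=rot(bot.get_obs()["tcp_rot"]); print("yaw of rail vs tool y",np.arctan2(*(T.T@(r[2]-r[1]))[:2]))
for zt in(80,82,84):
    b=onz(None,k([(190,503),(372,503)]),zt,c)
    f=lambda p:np.round((T.T@(p-bot.get_obs()["tool_pos"]))[:2],1)
    print(zt,[f(p) for p in r[:2]],[f(p) for p in b])
    print("width",np.linalg.norm(b[1]-b[0]),"rail",np.linalg.norm(r[0]-r[1]))
E
```

```text
yaw of rail vs tool y 0.002615419291790581
80 [array([91.3, -9.6]), array([79.9, -9.8])] [array([74.6, -5.5]), array([74.6,  9.9])]
width 15.434931658318193 rail 11.460428134164697
82 [array([91.3, -9.6]), array([79.9, -9.8])] [array([74.6, -5.4]), array([74.6,  9.8])]
width 15.220492548097194 rail 11.460428134164697
84 [array([91.3, -9.6]), array([79.9, -9.8])] [array([74.7, -5.3]), array([74.7,  9.7])]
width 15.006053437876194 rail 11.460428134164697
```

>>> servo_tool:
  deltas:
    - [[0.001,-0.0038,0],[0,0,0]]
    - [[0,0,0.006],[0,0,0]]
    - [[0,0,0.006],[0,0,0]]
    - [[0,0,0.006],[0,0,0]]
    - [[0,0,0.005],[0,0,0]]
    - [[0,0,0.004],[0,0,0]]
    - [[0,0,0.003],[0,0,0]]
    - [[0,0,0.002],[0,0,0]]
    - [[0,0,0.001],[0,0,0]]
    - [[0,0,0],[0,0,0]]

```text
time: 22.8
tool_pos: [521.4, -59.4, 32.3]
tcp_rot: [3.141, -0.0, 1.786]
contact_force: [0.3, -0.5, -1.1]
grip_width: 15.9
finger_force: 29.9
```

>>> servo_tool:
  deltas:
    - [[0,0,0.001],[0,0,0]]
    - [[0,0,0.001],[0,0,0]]
    - [[0,0,0],[0,0,0]]

```text
time: 23.18
tool_pos: [521.3, -59.4, 30.2]
tcp_rot: [3.141, -0.0, 1.786]
contact_force: [-0.7, 1.0, -1.7]
grip_width: 16.0
finger_force: 29.9
```

>>> servo_tool:
  deltas:
    - [[0,0,0.0008],[0,0,0]]
    - [[0,0,0.0007],[0,0,0]]
    - [[0,0,0],[0,0,0]]

```text
time: 23.55
tool_pos: [521.3, -59.4, 28.7]
tcp_rot: [3.141, -0.0, 1.786]
contact_force: [-0.3, 0.1, -2.1]
grip_width: 15.8
finger_force: 29.9
```

>>> servo_tool:
  deltas:
    - [[0,0,0.0005],[0,0,0]]
    - [[0,0,0],[0,0,0]]

```text
time: 23.8
tool_pos: [521.3, -59.4, 28.3]
tcp_rot: [3.141, -0.0, 1.786]
contact_force: [0.2, -0.3, -1.3]
grip_width: 15.7
finger_force: 29.9
```

>>> servo_tool:
  deltas:
    - [[0,0,0.0005],[0,0,0]]
    - [[0,0,0],[0,0,0]]

```text
time: 24.05
tool_pos: [521.3, -59.4, 27.8]
tcp_rot: [3.141, -0.0, 1.786]
contact_force: [-0.0, 0.0, -1.3]
grip_width: 15.5
finger_force: 29.9
```

>>> servo_tool:
  deltas:
    - [[0,0,0.0005],[0,0,0]]
    - [[0,0,0],[0,0,0]]

```text
time: 24.3
tool_pos: [521.3, -59.4, 27.2]
tcp_rot: [3.141, -0.0, 1.786]
contact_force: [0.4, -0.4, -1.6]
grip_width: 15.5
finger_force: 29.9
```

>>> servo_tool:
  deltas:
    - [[0,0,0.0005],[0,0,0]]
    - [[0,0,0],[0,0,0]]

```text
time: 24.55
tool_pos: [521.4, -59.4, 26.9]
tcp_rot: [3.14, -0.0, 1.786]
contact_force: [0.2, 0.1, -0.2]
grip_width: 15.6
finger_force: 29.9
```

>>> servo_tool:
  deltas:
    - [[0,0,0.0005],[0,0,0]]
    - [[0,0,0],[0,0,0]]

```text
time: 24.8
tool_pos: [521.4, -59.4, 26.9]
tcp_rot: [3.14, -0.0, 1.786]
contact_force: [-2.3, 0.2, 5.3]
grip_width: 16.3
finger_force: 29.9
```

>>> servo_tool:
  deltas:
    - [[0,0,0.0003],[0,0,0]]
    - [[0,0,0],[0,0,0]]

```text
time: 25.05
tool_pos: [521.4, -59.4, 26.9]
tcp_rot: [3.14, -0.0, 1.786]
contact_force: [-3.2, 0.6, 9.3]
grip_width: 15.7
finger_force: 29.9
```

>>> servo_tool:
  deltas:
    - [[0,0,-0.0003],[0,0,0]]
    - [[0,0,0],[0,0,0]]
    - [[0,0,0],[0,0,0]]
    - [[0,0,0],[0,0,0]]
  fingers: 0.5

```text
time: 25.55
tool_pos: [521.4, -59.4, 26.2]
tcp_rot: [3.141, -0.0, 1.786]
contact_force: [-0.5, 0.4, 0.3]
grip_width: 45.1
finger_force: 0.0
```

>>> servo_tool:
  deltas:
    - [[0,0,-0.01],[0,0,0]]
    - [[0,0,-0.03],[0,0,0]]
    - [[0,0,-0.04],[0,0,0]]
    - [[0,0,-0.04],[0,0,0]]
    - [[0,0,-0.04],[0,0,0]]
    - [[0,0,-0.04],[0,0,0]]
    - [[-0.03,0,-0.02],[0,0,0]]
    - [[-0.03,0,0],[0,0,0]]
    - [[0,0,0],[0,0,0]]
    - [[0,0,0],[0,0,0]]

```text
time: 26.8
tool_pos: [533.6, -117.6, 246.3]
tcp_rot: [3.141, -0.001, 1.786]
contact_force: [-0.3, 0.7, -0.1]
grip_width: 46.0
finger_force: 0.0
```

```bash
python3 - <<'E'
from h import *
c=cam("wrist"); w=bot.capture("wrist")[...,::-1]; np.save("c5.npy",np.array(c,dtype=object),allow_pickle=True)
s=bot.capture("side")[...,::-1]
P=proj("wrist",[[588,-46,44]],c)[0]; x=int(np.clip(P[0]-115,0,282)); y=int(np.clip(P[1]-94,0,196)); print(x,y)
a=np.zeros((600,800,3),'uint8'); a[:,:600]=cv2.resize(w[y:y+187,x:x+187],(600,600),interpolation=cv2.INTER_CUBIC)
a[:300,600:]=cv2.resize(s[284:384,200:325],(200,160)).repeat(1,0)[:300] if 0 else 0
a[:200,600:]=cv2.resize(s[290:384,205:325],(200,157),interpolation=cv2.INTER_CUBIC)[:157].tolist()+[[[0]*3]*200]*43
cv2.imwrite("pics/w5.png",a)
E
```

```text
201 15
```

View pics/w5.png

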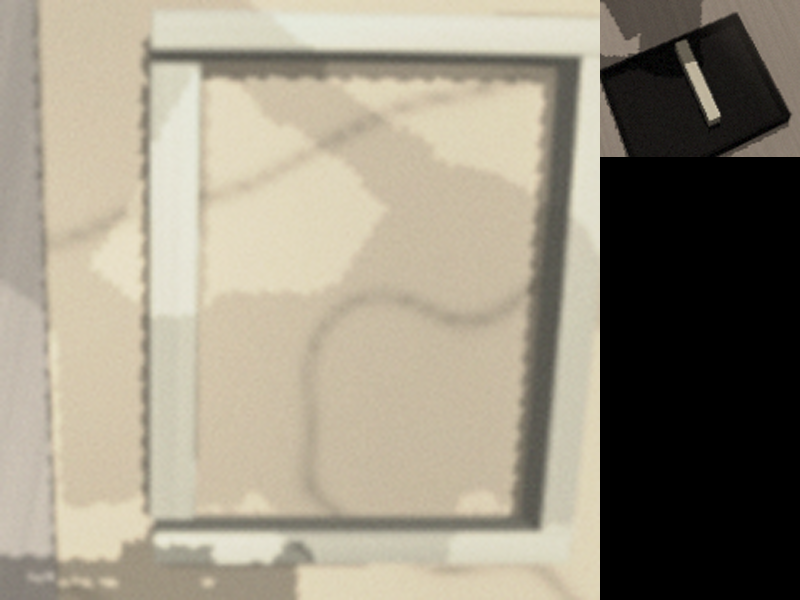

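The bar closes the open side: its outer face is flush with the rail ends at x≈152, and the gap is an equal ~12 px at both rails. The inset shows the short bar flat in the tray. I'm handing in now.

```bash
python3 -c "
from plant import bot
print(bot.close_job())"
```

```text
the job is handed in; nothing more can be done
None
```

The too-short bar lies in the black tray, the fitting bar closes the frame's open side flush and centred in the last wrist picture, and the job is handed in; no verdict came back.

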